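# Griddle off, scraper up

## Robot

A 6-joint arm with a two-finger parallel gripper is mounted at the origin on the work surface. World frame = base frame: x ahead of the robot, y to its left, z up, the work surface at z = 0. Lengths are in m, angles in rad, forces in N, time in s.
With the tool pointing down it reaches from about 0.35 to 0.775 m from the base axis. Payload 7.3 kg.
Tool frame: the origin (TCP) lies at the very end of the fingers, on their centre line; the grasp point (between the pads) lies ctrl.grasp_offset behind it (ctrl.grasp_offset is the distance from the TCP to the grasp point, in m); y points along the fingers, x is the direction in which the jaws open and shut, and the axes are right-handed (so a half turn about y gives the same grasp; the last joint's range is limited). The gripper opens to 92 mm and grips with 3 to 60 N. Pads are 19 mm wide; open, the fingers measure 130 mm over their backs; the gripper's body (75 mm by 190 mm) begins 47 mm behind the grasp point.
Start: joints at [-0.146, 0.342, 1.524, -0, 1.275, -0.146], TCP at [0.525, 0, 0.227] pointing down, gripper open.
Joint ranges: [-2.53, 2.53], [-0.77, 2.02], [0.04, 2.7], [-1, 4.14], [0.28, 2.66], [-3.11, 3.11]. Speed limits (rad/s): [2.57, 2.57, 3.14, 3.14, 3.14, 3.14].

## Interface

Orientations are given as a unit quaternion [x, y, z, w].
In Python, from rig import ctrl, jaws, imaging, job gives the robot as it stands. Calls block until the motion is done:
- ctrl.move_to(position, orientation): joint-space move of the TCP to a pose.
- ctrl.movel(position, speed=0.15, frame=None, contact_N=None): straight line of the TCP; frame=None keeps the orientation; speed is the mean speed in m/s. With contact_N (N) it stops when the force on the tool has changed by that much, and returns True; else False.
- ctrl.movej(angles): joint-space move.
- jaws.set_gripper(opening, f_grip=None): finger opening in m; f_grip is the grip in N (None keeps the last); returns when the fingers have stopped.
- ctrl.pause(seconds).
- ctrl.solve_ik(position, orientation): joint angles nearest the present ones, or None.
- ctrl.observe(): the state.
- imaging.capture(name): name is "scene" or "side" or "wrist"; returns the picture (384x512x3 uint8, red, green, blue); there is no depth.
- imaging.calibration(name): a dict with "fx", "fy", "cx", "cy" (pixels), "k1" (the pictures are not rectified: a ray, as slopes to the right and down, at radius r is drawn at 1 + k1 r^2 times it, then the intrinsics apply), "rvec" (rotation vector, rad) and "tvec" (3), from world to camera coordinates, as OpenCV has them. Camera axes: x right, y down, z forward; pixel columns grow to the right and rows downward; lengths in m; the calibration is good to about 2 mm. A picture is of the moment at which its call begins: read the wrist's pose just before it. calibration takes no time and is no camera call; for the wrist camera it gives the pose at the moment of the call.
A pose or a line that the arm cannot do raises ctrl.PlanningError and nothing moves.
- job.finish_job(): hands the job in, once; it reports no verdict.
Trained networks look in the newest picture that a camera, given by its name, has taken for a name from the list of things; names that differ only in an ending like _2 or _b are one class to them, and where a whole thing is asked for, a point or a joint stands for the part that bears it (a point fixed in the world has none). Each returns a list of dicts, best first, with "confidence" (0 to 1); they miss things now and then, are a little off and sometimes report something else, mostly with a low value. They report only what shows in the picture. A call takes as long as a camera call. They do not tell look-alikes from the thing itself.
- imaging.spot_in(camera, thing): "bbox" ([left, top, right, bottom] in pixels, round what is visible of it).
- imaging.place_of(camera, thing): "xy" ([column, row] in pixels: a listed point, or the origin of a listed thing).
The state is a dict: "time_s": time; "joints": joint angles; "joint_vel": joint speeds; "effort": joint torques, N m; "tcp_pos": TCP position; "tool_rot": TCP orientation; "ft_force": force on the tool from outside, world axes, zero at the start; "torque": the same for the moment, N m; "width": finger opening in m.
Only numpy, scipy, OpenCV 4.12 (cv2) and the standard library are available. Lean on these libraries where they do the work, as an engineer would, in place of code of your own. Each camera call takes 0.05 s, during which the arm holds its last target.

## Task

The griddle is done for tonight and wants scraping: first turn its gas knob fully clockwise (seen from above) until it stops, which is off, then draw the wooden spatula straight up out of the open tool rack. Tip the spatula over to a slant of about 45 degrees, handle uppermost, and keep it raised in the gripper with its blade edge over the dark cooking plate, at least 5 cm above the plate. Finish while holding it still like that, touching nothing else with it; leave the brush in the rack, and do not shift the glass measuring cup, the ramekin or the salt jar.

Things in the scene. Friction and masses are not known exactly. Their poses are not given: they have to be found in the camera images.
- griddle: Table-top gas griddle of plain stainless steel, fixed on the table, 280 (x) x 360 (y) mm. Origin on the table under its centre, z up. Its dark cooking plate spans x -128 to 128 mm and y -168 to 78 mm in this frame, top face 90 mm above the table, with a rim 8 mm higher. Its bare control ledge (78 mm high) is the strip y 90 to 180 mm; the knob stands on it.
- plate_centre (a point): Centre of the cooking plate's top face (90 mm above the table), axes as the griddle's.
- gas_knob (a joint): Angle of the gas knob in rad. It grows as the knob turns clockwise seen from above; 2.4 is the end stop (off). The knob's grip bar lies along the griddle's x axis at 0, so seen from above the bar's yaw is the griddle's yaw minus this value. It stays where it is left, and turns with about 0.03 N m.
- gas_knob_grip (a point): Point on the knob's upright axis at the height to grip. The grip bar is 46 mm long, 14 mm thick; its top lies 7 mm above this point and the round disc (48 mm across) that carries it 23 mm below it.
- rack: Open steel tool rack, fixed on the table, 100 (x) x 200 (y) x 100 mm high: a base and a slotted top plate (z 86 to 100 mm) on thin posts. Origin on the table under its centre. Two upright slots, each 67 mm along the rack's x and 15 mm along its y, at y -55 and +55 mm; a tool's foot stands in a recess, 8 mm above the table. The spatula stands in one slot and the brush in the other; which is which varies.
- spatula: The wooden spatula, 270 mm long, about 90 g, standing blade down in the rack: the taller of the two tools. Origin at the middle of the blade's end edge (its foot), z along the spatula towards the handle's end, x across the blade. Blade 60 (x) x 8 (y) mm up to z 112; 40 x 12 mm neck z 108 to 132 mm; above it the straight flat-sided handle 20 (x) x 18 (y) mm to z 270 mm.
- spatula_grip (a point): A good place to grip, on the spatula's handle: 225 mm from the blade's end edge, 45 mm below the handle's top end; axes as the spatula's.
- brush: Basting brush standing in the other slot, to be left there: dark round handle 16 mm thick, 195 mm long in all. Origin at its foot, z up along it.
- cup: Glass measuring cup with a handle, 86 mm across, 100 mm high, a bystander. Origin under its centre.
- ramekin: White ceramic ramekin, 80 mm across, 45 mm high, a bystander. Origin under its centre.
- salt: Glass salt jar, 56 mm across, 80 mm high, a bystander. Origin under its centre.
Things that resemble listed ones, but are neither listed nor needed, are in the scene too. What is meant by the rack is not green, and is the smaller of those in its own colour.

How it is judged:
On the way, in this order (a step that is already met when the one before it is completed fails the run):
1. the gas knob is turned clockwise to its end stop (within 0.1 rad) (value of joint gas_knob above 2.3 rad), for 0.2 s.
2. the spatula is drawn up out of the rack, its blade edge more than 115 mm above the table (height (world z) of spatula above 0.115 m), for 0.2 s.
At the end, for the whole second after the job is handed in: Knob within 0.1 rad of its clockwise stop; the fingers hold the spatula at rest, handle up, 30 to 60 degrees from upright, the middle of its blade edge over the cooking plate and at least 45 mm above it; it touches no other thing (value of joint gas_knob above 2.3 rad and height (world z) of spatula above 0.135 m and x of spatula in the frame of griddle between -0.125 and 0.125 m and y of spatula in the frame of griddle between -0.165 and 0.075 m and angle between spatula's own z axis and vertical between 0.52 and 1.05 rad and contact force between the fingers and spatula above 1 N and contact force between spatula and griddle below 0.1 N and contact force between spatula and rack below 0.1 N and contact force between spatula and cup below 0.1 N and contact force between spatula and ramekin below 0.1 N and contact force between spatula and salt below 0.1 N and contact force between spatula and brush below 0.1 N and linear speed of spatula below 0.03 m/s and angular speed of spatula below 0.2 rad/s); the arm keeps its last pose, push and grip.
It fails at once if the brush is moved by more than 30 mm (distance of brush from where it was at the start of the episode above 0.03 m).
It fails at once if a bystander (cup, ramekin, salt jar) is moved by more than 30 mm (distance of any of cup, ramekin, salt from where it was at the start of the episode above 0.03 m).
It also fails if it takes over 51 s, if anything falls off the work surface, if the arm or the gripper's body presses on something with over 40 N, if the wrist force passes 120 N, or if a joint passes its speed limit or range.

## Working session

There is one attempt and no reset: what is moved stays moved. The work goes in short steps, each a Python script; the robot and the scene stay as the last script left them, time stands still between calls to the robot, and variables do not carry over. Pictures are saved under pics/ and viewed, and the job is handed in when it is done.

```bash
ls; mkdir -p pics; cat > h.py <<'E'
import numpy as np, cv2
from rig import ctrl, jaws, imaging, job
from scipy.spatial.transform import Rotation as R
def snap(n,f):
    im=imaging.capture(n); cv2.imwrite('pics/'+f,im[:,:,::-1]); return im
E
python3 - <<'E'
from h import *
for n in("scene","side","wrist"):
    snap(n,n+'0.png'); print(n,imaging.calibration(n))
print(ctrl.observe(),ctrl.grasp_offset)
for n in ("scene","side"):
  for t in ("griddle","plate_centre","gas_knob_grip","gas_knob","rack","spatula","spatula_grip","brush","cup","ramekin","salt"):
    try:
      print(n,t,[(np.round(d['bbox']).tolist(),round(d['confidence'],2)) for d in imaging.spot_in(n,t)] if t!='plate_centre' else '', [(np.round(d['xy'],1).tolist(),round(d['confidence'],2)) for d in imaging.place_of(n,t)] if t!='gas_knob' else '')
    except Exception as e: print(n,t,e)
E
```

```text
pics
scene {'fx': 451.45667280157915, 'fy': 451.45667280157915, 'cx': 259.2820881063641, 'cy': 198.91757676069543, 'k1': -0.01582763108058877, 'rvec': array([ 2.32350984,  0.71608515, -0.28559606]), 'tvec': array([-0.41630197, -0.06135444,  1.43365486])}
side {'fx': 356.6359205877316, 'fy': 356.6359205877316, 'cx': 260.07210210268437, 'cy': 196.3942271285348, 'k1': -0.09993873773690166, 'rvec': array([ 0.54521242, -2.53764523,  1.42126736]), 'tvec': array([0.45917744, 0.21461506, 0.88550135])}
wrist {'fx': 271.7099994354516, 'fy': 271.7099994354516, 'cx': 252.8883039886518, 'cy': 191.16121675026014, 'k1': -0.030155256253933043, 'rvec': array([-2.83671740e+00,  1.61257674e-03,  3.46894802e-03]), 'tvec': array([-0.52333389, -0.03645203,  0.39160359])}
{'time_s': 0.15, 'joints': array([-1.45994275e-01,  3.42559180e-01,  1.52476547e+00,  2.17588945e-05,
        1.27536480e+00, -1.45961913e-01]), 'joint_vel': array([ 1.50440485e-03, -3.38328722e-03, -1.80375759e-03, -3.19736410e-04,
       -1.74465274e-03,  8.34795955e-05]), 'effort': array([ 7.52666965e-04, -4.31470585e+01, -2.44352603e+
[... 1729 characters left out ...]
4.0], 0.74), ([175.0, 223.0, 248.0, 314.0], 0.72), ([96.0, 267.0, 125.0, 308.0], 0.59)] [([215.9, 277.0], 0.98), ([362.6, 205.9], 0.6)]
side spatula [([213.0, 166.0, 236.0, 263.0], 0.59)] [([226.6, 262.7], 0.67)]
side spatula_grip [([211.0, 166.0, 235.0, 260.0], 0.82)] [([219.4, 185.7], 0.64)]
side brush [([191.0, 220.0, 211.0, 287.0], 0.72)] [([204.3, 285.4], 0.96), ([221.6, 187.5], 0.43)]
side cup [([123.0, 214.0, 165.0, 259.0], 0.8)] [([155.3, 252.0], 0.75), ([215.2, 282.5], 0.37), ([221.1, 185.2], 0.3)]
side ramekin [([169.0, 212.0, 197.0, 233.0], 0.91)] [([184.1, 229.8], 0.81)]
side salt [([98.0, 268.0, 126.0, 308.0], 0.77), ([201.0, 138.0, 318.0, 226.0], 0.47)] [([114.5, 303.8], 0.85)]
```

View pics/scene0.png

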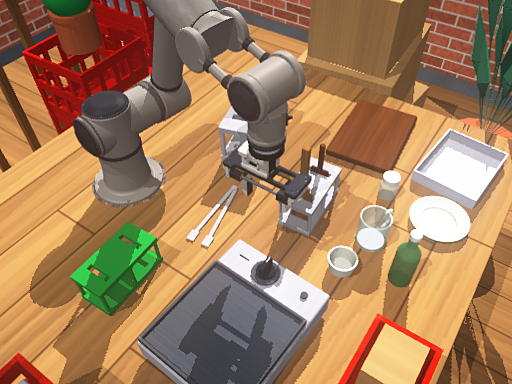

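View pics/side0.png

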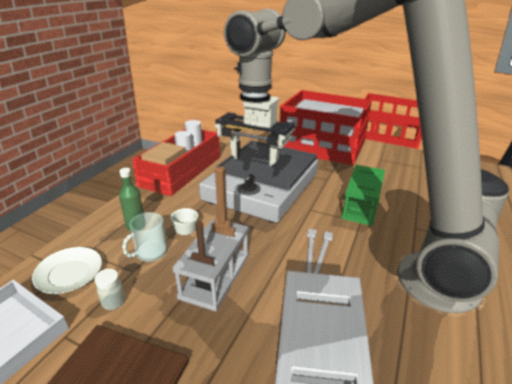

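View pics/wrist0.png

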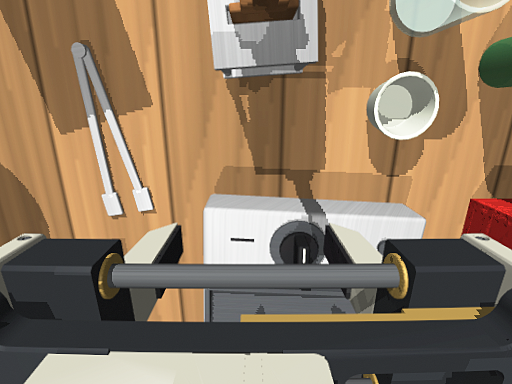

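The rack candidates are the grey rack holding the tools (scene 310,195; side 213,265), the larger empty grey rack-like thing (scene 240,135; side 325,320) and the green rack (scene 117,265). I pick the smaller grey one, which holds the tools. The tall tool is the spatula (side 222,190) and the short dark one is the brush (side 201,245). The knob is at scene (265,268) and side (250,183), with a small button on the ledge at scene (304,296). I'll triangulate these next.

```bash
cat >> h.py <<'E'
def cam(n):
    c=imaging.calibration(n); 
    c['R']=cv2.Rodrigues(np.array(c['rvec']))[0]; c['t']=np.array(c['tvec']).ravel(); return c
def ray(c,p):
    d=np.array([(p[0]-c['cx'])/c['fx'],(p[1]-c['cy'])/c['fy']]); u=d.copy()
    for _ in range(20): u=d/(1+c['k1']*(u@u))
    v=c['R'].T@np.array([u[0],u[1],1]); return -c['R'].T@c['t'], v/np.linalg.norm(v)
def tri(obs):
    A=np.zeros((3,3));b=np.zeros(3)
    for c,p in obs:
        o,v=ray(c,p);P=np.eye(3)-np.outer(v,v);A+=P;b+=P@o
    x=np.linalg.solve(A,b)
    return x,[round(1000*float(np.linalg.norm((np.eye(3)-np.outer(v,v))@(x-o))),1) for o,v in (ray(c,p) for c,p in obs)]
def onz(c,p,z):
    o,v=ray(c,p); return o+v*(z-o[2])/v[2]
def proj(c,X):
    q=c['R']@np.asarray(X)+c['t'];u=q[:2]/q[2];s=1+c['k1']*(u@u)
    return np.array([c['cx']+c['fx']*u[0]*s,c['cy']+c['fy']*u[1]*s])
E
python3 - <<'E'
from h import *
a,b=cam('scene'),cam('side')
np.set_printoptions(precision=4,suppress=True)
for n,p,q in [('knob',(261.3,263.8),(247.1,175.3)),('plate',(223.9,332.6),(265.1,159.3)),('gridd',(236.8,331.7),(262.7,191.4)),('spat',(301.1,217),(226.6,262.7)),('spgrip',(308.3,160.7),(219.4,185.7)),('rack',(305,205.5),(215.9,277)),('cup',(369.7,238.4),(155.3,252)),('ram',(341.6,269.7),(184.1,229.8)),('salt',(387.2,195.8),(114.5,303.8))]:
    print(n,*tri([(a,p),(b,q)]))
for n in('scene','side'):
    im=cv2.imread('pics/%s0.png'%n)
    c=im[130:310,220:420] if n=='scene' else im[130:310,90:330]
    cv2.imwrite('pics/%s0c.png'%n,cv2.resize(c,None,fx=3.3,fy=3.3,interpolation=cv2.INTER_CUBIC))
E
```

```text
knob [ 0.5808 -0.0908  0.1231] [5.4, 5.4]
plate [ 0.6001 -0.2706  0.0945] [2.1, 2.1]
gridd [ 0.5875 -0.2184 -0.0055] [0.9, 0.9]
spat [0.5294 0.1696 0.0027] [6.3, 6.3]
spgrip [0.5374 0.1693 0.2326] [4.0, 4.0]
rack [ 0.5225  0.221  -0.    ] [2.4, 2.4]
cup [ 0.7286  0.2113 -0.0007] [7.0, 7.0]
ram [ 0.7142  0.0834 -0.0085] [1.4, 1.4]
salt [ 0.7039  0.3974 -0.0075] [4.4, 4.4]
```

View pics/scene0c.png

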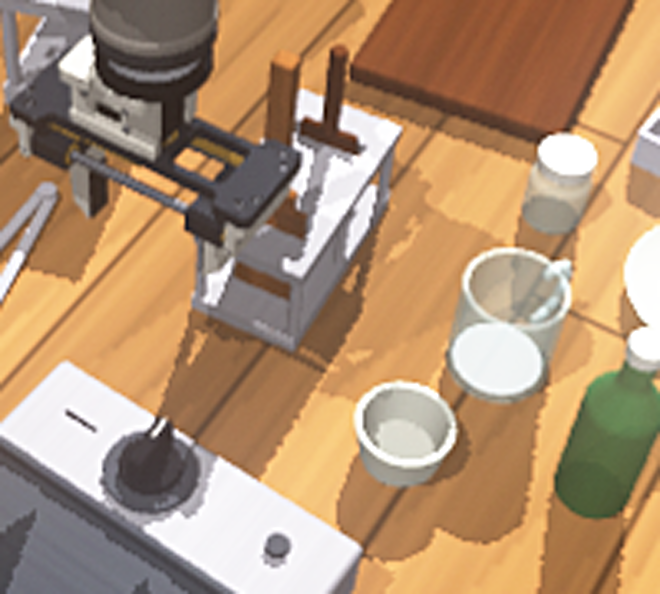

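View pics/side0c.png

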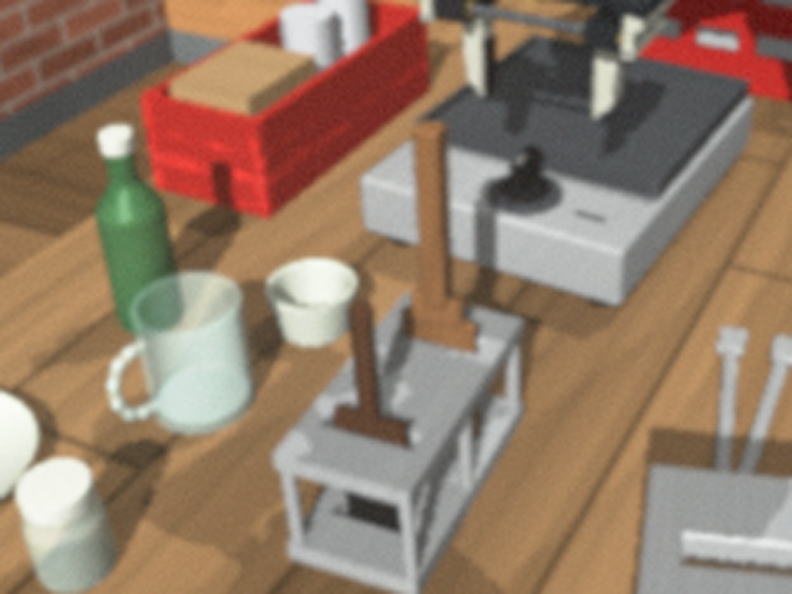

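```bash
python3 - <<'E'
from h import *
np.set_printoptions(precision=4,suppress=True)
q=[-2**-.5,0,0,2**-.5]
for i,p in enumerate([(0.56,-0.15,0.27),(0.50,-0.10,0.28),(0.53,0.03,0.36)]):
    ctrl.move_to(p,q); ctrl.pause(.2)
    c=cam('wrist'); snap('wrist',f'w{i+1}.png'); np.save(f'c{i+1}.npy',c,allow_pickle=True)
    for t in ("gas_knob_grip","spatula_grip","spatula","rack","griddle"):
        print(i+1,t,[(np.round(d['xy'],1).tolist(),round(d['confidence'],2)) for d in imaging.place_of('wrist',t)])
print(ctrl.observe()['time_s'])
E
```

```text
1 gas_knob_grip [([270.3, 121.6], 0.76)]
1 spatula_grip []
1 spatula []
1 rack [([79.5, 226.9], 0.94)]
1 griddle [([273.7, 202.8], 0.95)]
2 gas_knob_grip [([316.0, 163.1], 0.72)]
2 spatula_grip []
2 spatula []
2 rack [([118.3, 250.6], 0.82), ([317.7, 162.7], 0.48)]
2 griddle [([304.6, 227.0], 0.97)]
3 gas_knob_grip [([279.2, 230.0], 0.58)]
3 spatula_grip [([259.1, 43.5], 0.84)]
3 spatula [([254.4, 73.1], 0.68)]
3 rack [([252.2, 43.1], 0.72)]
3 griddle [([259.1, 42.5], 0.71), ([287.2, 311.3], 0.67), ([285.0, 263.6], 0.66), ([347.9, 119.7], 0.59)]
5.4083
```

```bash
python3 -c "
import cv2
for i in (1,2,3):
    im=cv2.imread(f'pics/w{i}.png'); cv2.imwrite(f'pics/w{i}b.png',cv2.resize(im[:300],(800,469),interpolation=cv2.INTER_CUBIC))"
```

```text
(no output)
```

View pics/w1b.png

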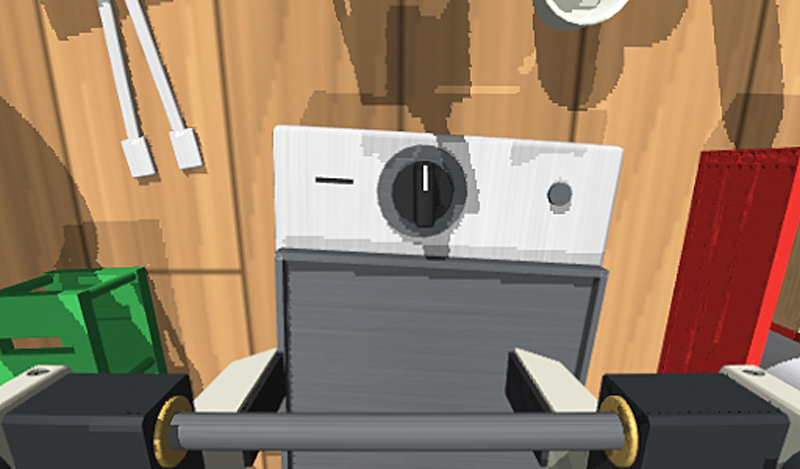

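View pics/w2b.png

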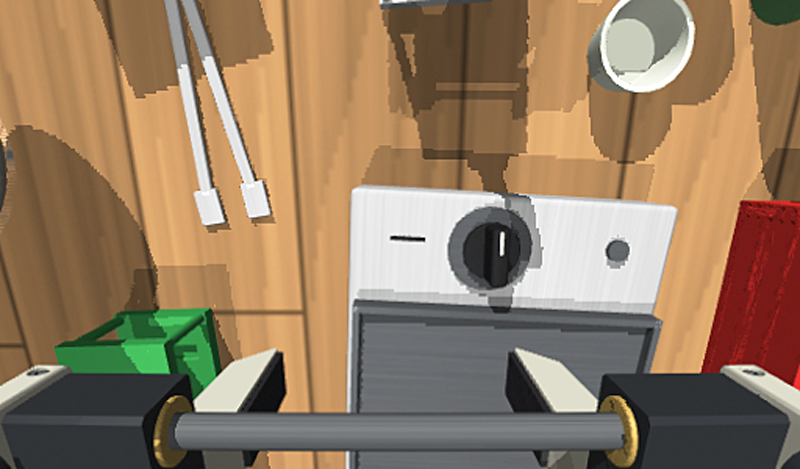

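View pics/w3b.png

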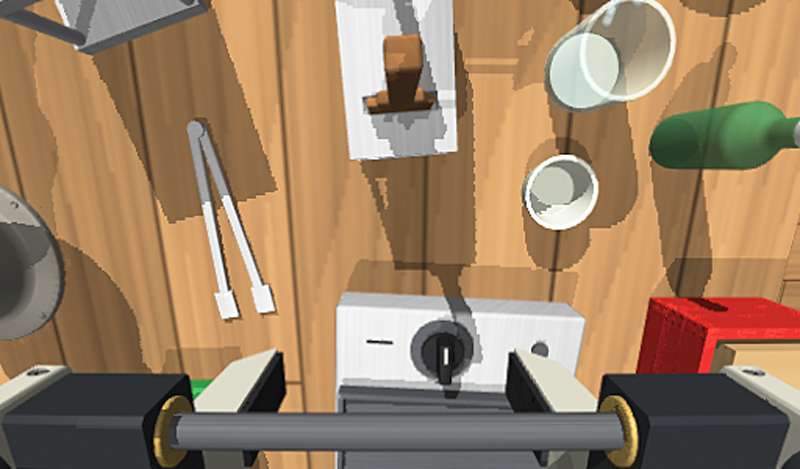

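```bash
python3 - <<'E'
from h import *
np.set_printoptions(precision=4,suppress=True)
C={i:np.load(f'c{i}.npy',allow_pickle=True).item() for i in(1,2,3)}
a,b=cam('scene'),cam('side')
k=lambda x,y:(x*.64,y*.64)
print('knobgrip wrist',*tri([(C[1],(270.3,121.6)),(C[2],(316,163.1)),(C[3],(279.2,230))]))
print('all',*tri([(C[1],(270.3,121.6)),(C[2],(316,163.1)),(C[3],(279.2,230)),(a,(261.3,263.8)),(b,(247.1,175.3))]))
# bar ends top
print('tick top',*tri([(C[1],k(425.5,165)),(C[2],k(501,233))]), 'tick bot',*tri([(C[1],k(425.5,190)),(C[2],k(502,255))]))
print('bar bottom end',*tri([(C[1],k(424.5,228)),(C[2],k(499,287))]))
print('disc centre',[onz(C[i],k(*p),.1) for i,p in((1,(422,191)),(2,(490,248)))])
for i,l,r in((1,(275,126),(622,148)),(2,(353,187),(676,207)),(3,(343,292),(584,307))):
    L,Rr=onz(C[i],k(*l),.078),onz(C[i],k(*r),.078); d=Rr-L
    print(i,L,Rr,np.linalg.norm(d),np.degrees(np.arctan2(d[1],d[0])))
# rack front edge
L,Rr=onz(C[3],k(350,160),.1),onz(C[3],k(457,152),.1);print('rack',L,Rr,np.degrees(np.arctan2((Rr-L)[1],(Rr-L)[0])),np.linalg.norm(Rr-L))
L,Rr=onz(C[3],k(372,110),.12),onz(C[3],k(436,106),.12);print('neck',L,Rr)
for i in (1,2):
    im=cv2.imread(f'pics/w{i}.png');x,y=[(270,122),(315,160)][i-1]
    cv2.imwrite(f'pics/k{i}.png',cv2.resize(im[y-35:y+35,x-35:x+35],(560,560),interpolation=cv2.INTER_CUBIC))
E
```

```text
knobgrip wrist [ 0.575  -0.0841  0.1119] [3.4, 1.6, 4.5]
all [ 0.5759 -0.0842  0.1201] [2.3, 1.7, 7.4, 6.7, 9.2]
tick top [ 0.5793 -0.0667  0.119 ] [0.6, 0.6] tick bot [ 0.5797 -0.0829  0.1237] [0.1, 0.1]
bar bottom end [ 0.5802 -0.1095  0.119 ] [0.4, 0.4]
disc centre [array([ 0.5788, -0.0848,  0.1   ]), array([ 0.5756, -0.0821,  0.1   ])]
1 [ 0.4662 -0.0371  0.078 ] [ 0.7363 -0.0524  0.078 ] 0.27058452837300584 -3.2365609484553737
2 [ 0.465  -0.0355  0.078 ] [ 0.7356 -0.0512  0.078 ] 0.27106842907857503 -3.3113075113528865
3 [ 0.4715 -0.0197  0.078 ] [ 0.7341 -0.0375  0.078 ] 0.26320899883445614 -3.8694837739669317
rack [0.4861 0.1155 0.1   ] [0.5858 0.1223 0.1   ] 3.8946462840244833 0.09996536279389137
neck [0.5085 0.1565 0.12  ] [0.5636 0.1595 0.12  ]
```

View pics/k1.png

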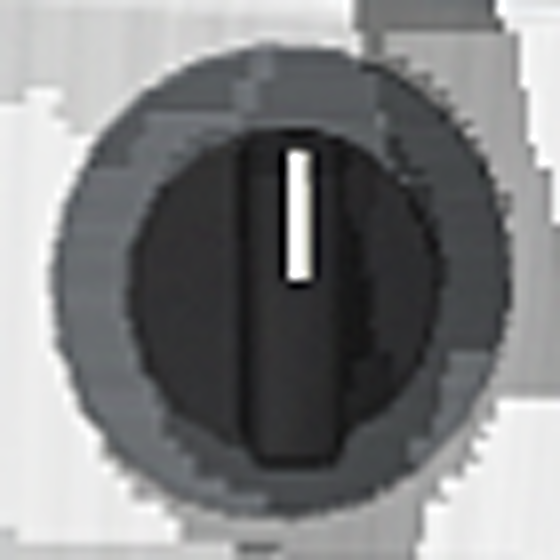

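View pics/k2.png

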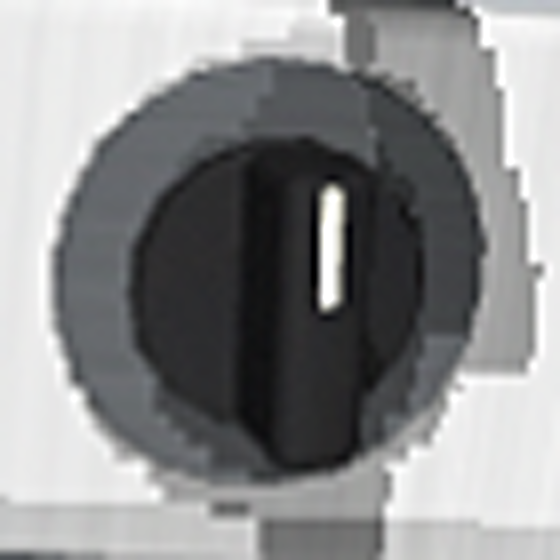

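```bash
cat >> h.py <<'E'
Q0=R.from_quat([-2**-.5,0,0,2**-.5])
def down(yaw): return (R.from_euler('z',yaw)*Q0).as_quat()
np.set_printoptions(precision=4,suppress=True)
def st(s=''):
    o=ctrl.observe(); print(s,round(o['time_s'],2),o['tcp_pos'],'w',round(o['width'],4),'F',o['ft_force'],'T',o['torque'],'j6',round(o['joints'][5],3))
    return o
E
python3 - <<'E'
from h import *
y=0.015
jaws.set_gripper(.05,20)
ctrl.move_to((0.5797,-0.087,0.17),down(y))
print(ctrl.movel((0.5797,-0.087,0.097),speed=.08,contact_N=10)); st()
jaws.set_gripper(0.0,25); st('grip')
for i in range(1,8):
    ctrl.move_to((0.5797,-0.087,0.097),down(y-.1*i)); st(i)
E
```

```text
False
 8.22 [ 0.5801 -0.0871  0.0976] w 0.0497 F [-0.1128 -0.0136 -0.2892] T [-0.0196 -0.0173  0.014 ] j6 -0.295
grip 8.89 [ 0.5803 -0.0871  0.0971] w 0.0141 F [ 3.6978 -0.306  -1.6492] T [ 0.0293 -0.4685  0.0025] j6 -0.295
1 9.14 [ 0.5802 -0.0871  0.0971] w 0.0137 F [ 4.6291 -0.8793 -0.4125] T [ 0.0584 -0.5888  0.0267] j6 -0.197
2 9.39 [ 0.5802 -0.0871  0.0971] w 0.0138 F [ 4.6611  0.5975 -1.118 ] T [-0.0235 -0.723  -0.0291] j6 -0.099
3 9.64 [ 0.5801 -0.0871  0.0971] w 0.0136 F [ 5.8187  0.4539 -1.2146] T [ 0.0246 -0.8189 -0.0558] j6 0.0
4 9.89 [ 0.5801 -0.087   0.0971] w 0.0139 F [ 4.9029  0.1934 -2.0339] T [ 0.1118 -0.8238 -0.0388] j6 0.1
5 10.14 [ 0.5801 -0.087   0.0971] w 0.0135 F [ 5.0365  0.965  -2.2995] T [ 0.0711 -0.8041 -0.048 ] j6 0.199
6 10.39 [ 0.58   -0.087   0.0971] w 0.0136 F [ 5.0347 -0.353  -0.7414] T [ 0.0978 -0.8176 -0.0528] j6 0.298
7 10.64 [ 0.58   -0.0869  0.0971] w 0.014 F [ 4.8128  0.1881 -1.8038] T [ 0.1154 -0.7963 -0.0633] j6 0.398
```

Width is 14 mm, so the bar is held, and it's turning freely. I'll continue to the stop.

```bash
python3 - <<'E'
from h import *
y=0.015
t=None
for a in np.arange(.75,2.0,.05):
    ctrl.move_to((0.5797,-0.087,0.097),down(y-a)); o=st(round(a,2))
    if abs(o['torque'][2])>.5: break
E
```

```text
0.75 10.89 [ 0.58   -0.0869  0.0971] w 0.0139 F [ 3.7749  0.1995 -1.1338] T [ 0.1476 -0.7666 -0.037 ] j6 0.447
0.8 11.14 [ 0.5799 -0.0869  0.0971] w 0.0137 F [ 4.9319  0.7831 -1.9851] T [ 0.1438 -0.8135  0.0341] j6 0.498
0.85 11.39 [ 0.5799 -0.0869  0.0971] w 0.0138 F [ 4.9105  0.6312 -1.0664] T [ 0.1889 -0.7602 -0.0364] j6 0.548
0.9 11.64 [ 0.5799 -0.0869  0.0971] w 0.014 F [ 5.3687  0.3087 -0.8815] T [ 0.1199 -0.7526 -0.0185] j6 0.599
0.95 11.89 [ 0.5798 -0.087   0.0972] w 0.0142 F [ 4.2028  0.2542 -0.2214] T [ 0.1497 -0.7328  0.5901] j6 0.649
```

The torque jumped to 0.59 N m at about 0.93 rad, so it's at the stop (0.91 was expected from the images). Next I release, check the knob and look at the spatula from higher up.

```bash
python3 - <<'E'
from h import *
y=0.015
ctrl.pause(.2)
jaws.set_gripper(.05,25)
ctrl.movel((0.5797,-0.087,0.17),speed=.2)
c=0
for i,p in ((4,(0.57,-0.13,0.33)),(5,(0.52,0.06,0.39)),(6,(0.55,0.02,0.42))):
    ctrl.move_to(p,down(0)); ctrl.pause(.15)
    c=cam('wrist'); im=snap('wrist',f'w{i}.png'); np.save(f'c{i}.npy',c,allow_pickle=True)
    for t in ("gas_knob_grip",) if i==4 else ("spatula_grip","spatula","brush"):
        print(i,t,[(np.round(d['xy'],1).tolist(),round(d['confidence'],2)) for d in imaging.place_of('wrist',t)])
    cv2.imwrite(f'pics/w{i}b.png',cv2.resize(im[:300,:,::-1],(800,469),interpolation=cv2.INTER_CUBIC))
for n in('scene','side'):
    im=snap(n,n+'1.png')
    print(n,[(np.round(d['xy'],1).tolist(),round(d['confidence'],2)) for d in imaging.place_of(n,'spatula_grip')],[(np.round(d['xy'],1).tolist(),round(d['confidence'],2)) for d in imaging.place_of(n,'gas_knob_grip')])
st()
E
```

```text
4 gas_knob_grip [([258.6, 134.3], 0.62)]
5 spatula_grip [([266.7, 79.3], 0.66), ([289.4, 313.6], 0.18)]
5 spatula [([259.4, 92.4], 0.82)]
5 brush [([254.7, 28.0], 0.73)]
6 spatula_grip []
6 spatula [([242.7, 71.1], 0.63)]
6 brush [([267.6, 212.7], 0.29)]
scene [([308.1, 161.9], 0.9)] [([265.4, 264.4], 0.89)]
side [([221.8, 186.4], 0.79)] [([247.7, 176.9], 0.55)]
 16.76 [0.5499 0.0201 0.42  ] w 0.0501 F [ 0.1211  0.3444 -0.8046] T [ 0.0073 -0.0102  0.0017] j6 -0.103
```

View pics/w4b.png

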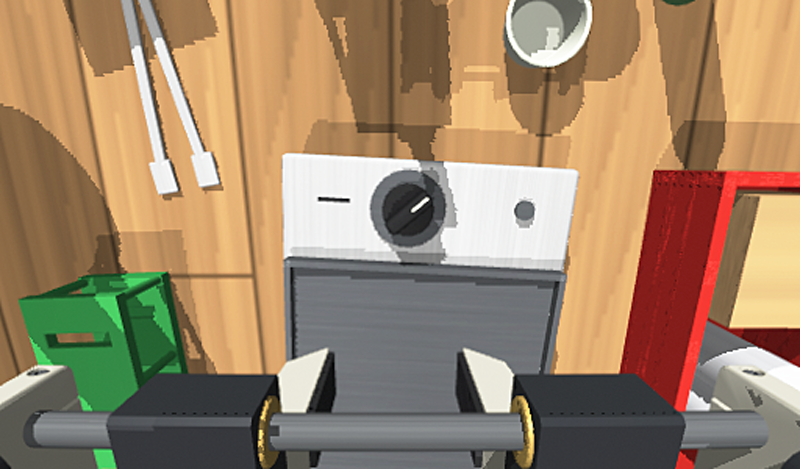

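View pics/w5b.png

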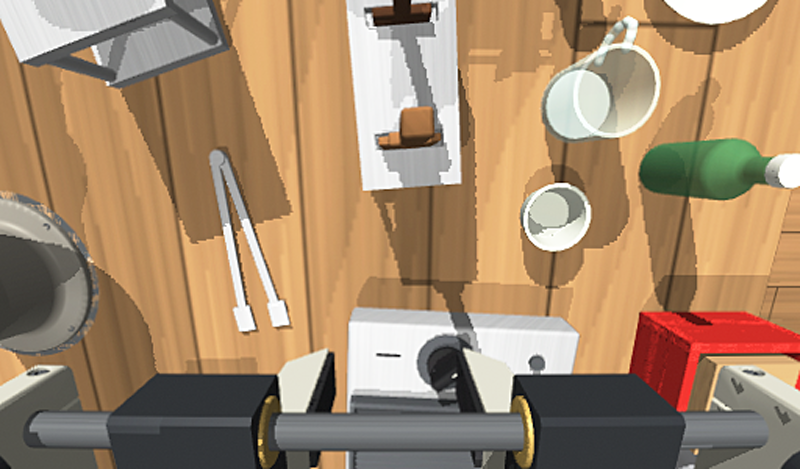

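View pics/w6b.png

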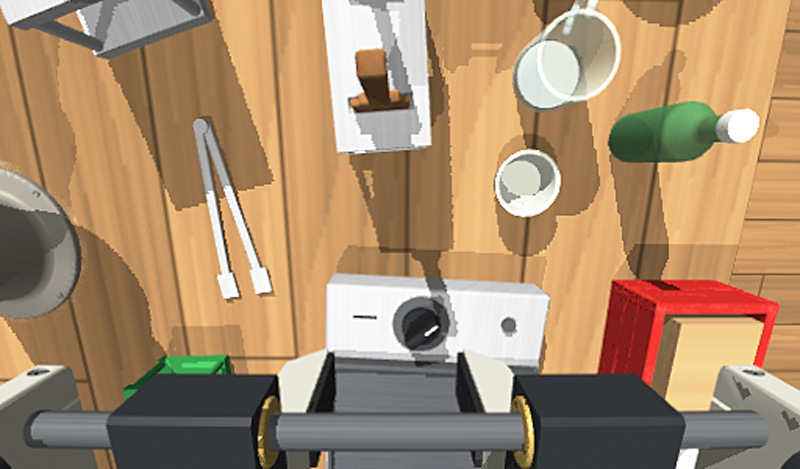

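View pics/scene1.png

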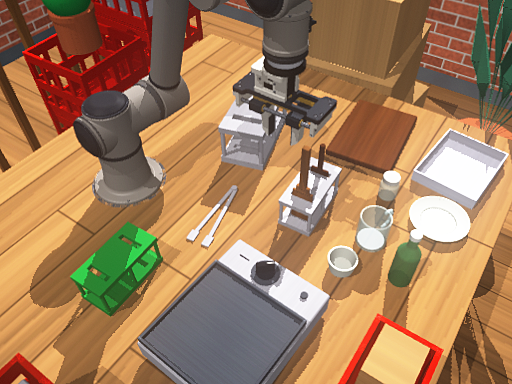

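The knob pointer at w4 (420,205) now sits at about +40°, which fits 2.4 rad. Next I zoom in on the handle.

```bash
python3 - <<'E'
import cv2,numpy as np
a=cv2.imread('pics/w5.png')[50:120,220:300];b=cv2.imread('pics/w6.png')[10:80,205:285];c=cv2.imread('pics/scene1.png')[140:220,270:350];d=cv2.imread('pics/side1.png')[160:240,180:260]
f=lambda i:cv2.resize(i,(400,int(i.shape[0]*5)),interpolation=cv2.INTER_CUBIC)[:350 if i.shape[0]==70 else 400]
g=lambda x,y:np.hstack([f(x),f(y)])
cv2.imwrite('pics/z1.png',g(a,b));cv2.imwrite('pics/z2.png',g(c,d))
E
```

```text
(no output)
```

View pics/z1.png

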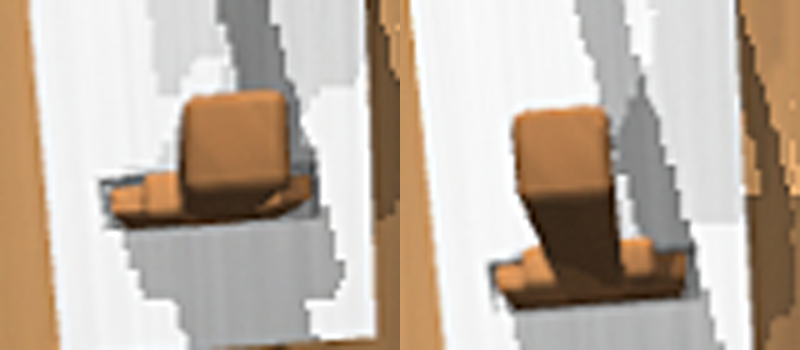

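View pics/z2.png

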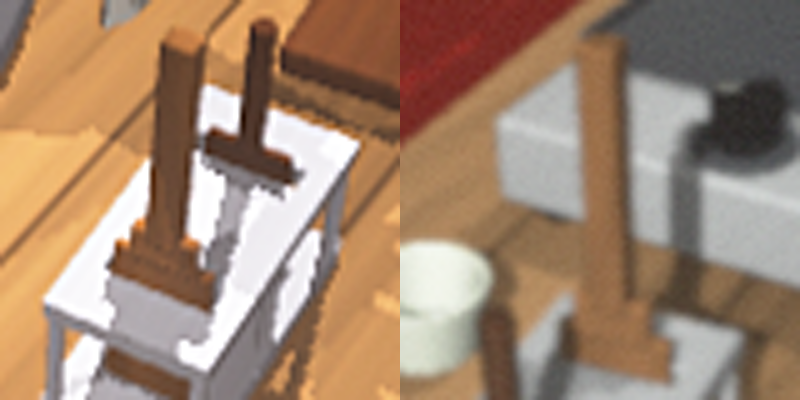

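```bash
python3 - <<'E'
from h import *
C={i:np.load(f'c{i}.npy',allow_pickle=True).item() for i in(3,5,6)}
a,b=cam('scene'),cam('side')
top=[(C[5],(267.2,78)),(C[6],(237.3,39.8)),(a,(306.6,147.4)),(b,(220.4,168))]
print('top wrist',*tri(top[:2]));print('top fixed',*tri(top[2:]));print('top all',*tri(top))
print('grip fixed',*tri([(a,(308.1,161.9)),(b,(221.8,186.4))]))
for i,p,q,z in((5,(184,95),(288,92),.278),(5,(188,187),(285,187),.278)):
    P=onz(C[5],(220+p[0]/5,50+p[1]/5),z);Q=onz(C[5],(220+q[0]/5,50+q[1]/5),z);print(P,Q)
for i,c,p in ((5,(220,50),((58,345),(376,337))),(6,(205,10),())):
    if p:
        P,Q=[onz(C[i],(c[0]+u/5,c[1]+v/5),.1) for u,v in p];print('rack edge',P,Q,np.degrees(np.arctan2((Q-P)[1],(Q-P)[0])))
# ik checks
X=np.array([.536,.167])
for yaw in(.07,.07-np.pi/2,.07+np.pi/2):
    for z in (.36,.214):
        print(yaw,z,ctrl.solve_ik((X[0],X[1],z),down(yaw)))
E
```

```text
top wrist [0.5329 0.1652 0.2779] [0.2, 0.2]
top fixed [0.5326 0.1663 0.2773] [2.3, 2.3]
top all [0.5329 0.1656 0.2773] [0.5, 0.2, 2.5, 2.2]
grip fixed [0.5357 0.1666 0.2298] [6.5, 6.5]
[0.5232 0.1728 0.278 ] [0.5421 0.1732 0.278 ]
[0.5239 0.1569 0.278 ] [0.5419 0.1569 0.278 ]
rack edge [0.4851 0.1206 0.1   ] [0.5862 0.1227 0.1   ] 1.2342385227368302
0.07 0.36 [ 0.1655  0.3515  1.1499 -0.      1.6402  0.0955]
0.07 0.214 [ 0.1655  0.4187  1.4426 -0.      1.2803  0.0955]
-1.5007963267948965 0.36 [ 0.1655  0.3515  1.1499 -0.      1.6402  1.6663]
-1.5007963267948965 0.214 [ 0.1655  0.4187  1.4426 -0.      1.2803  1.6663]
1.6407963267948966 0.36 [ 0.1655  0.3515  1.1499 -0.      1.6402 -1.4753]
1.6407963267948966 0.214 [ 0.1655  0.4187  1.4426 -0.      1.2803 -1.4753]
```

```bash
cat >> h.py <<'E'
B=np.array([.59,-.265,.19]); GO=ctrl.grasp_offset
def final(az,roll,tilt=np.pi/4,L=.225,B=B):
    # az: direction handle leans to; roll: angle of tool x from horizontal about s
    h=np.array([np.cos(az),np.sin(az),0]); s=np.cos(tilt)*np.array([0,0,1])+np.sin(tilt)*h
    hor=np.cross([0,0,1],h); inpl=np.cross(hor,s)
    x=np.cos(roll)*hor+np.sin(roll)*inpl; y=-s; z=np.cross(x,y)
    return B+s*(L-GO), R.from_matrix(np.stack([x,y,z],1)).as_quat()
E
python3 - <<'E'
from h import *
for az in np.radians([155,120,180,90,60,-150]):
  for roll in np.radians([0,90,180,270]):
    p,q=final(az,roll); print(np.degrees(az).round(),np.degrees(roll).round(),p,ctrl.solve_ik(p,q))
E
```

```text
155.0 0.0 [ 0.4579 -0.2034  0.3358] [-0.6834 -0.161   2.0468  0.3597  0.5136  1.0777]
155.0 90.0 [ 0.4579 -0.2034  0.3358] [-0.6834 -0.161   2.0468  0.3597  0.5136  2.6485]
155.0 180.0 [ 0.4579 -0.2034  0.3358] [-0.6834 -0.161   2.0468  0.3597  0.5136 -2.0639]
155.0 270.0 [ 0.4579 -0.2034  0.3358] [-0.6834 -0.161   2.0468  0.3597  0.5136 -0.4931]
120.0 0.0 [ 0.5171 -0.1387  0.3358] [-0.0505  0.1116  1.784  -0.8259  0.9402  2.9696]
120.0 90.0 [ 0.5171 -0.1387  0.3358] [-0.0505  0.1116  1.784  -0.8259  0.9402 -1.7428]
120.0 180.0 [ 0.5171 -0.1387  0.3358] [-0.0505  0.1116  1.784  -0.8259  0.9402 -0.172 ]
120.0 270.0 [ 0.5171 -0.1387  0.3358] [-0.0505  0.1116  1.784  -0.8259  0.9402  1.3988]
180.0 0.0 [ 0.4442 -0.265   0.3358] [-1.1035 -0.0159  1.9205  0.8419  1.0091  0.0819]
180.0 90.0 [ 0.4442 -0.265   0.3358] [-1.1035 -0.0159  1.9205  0.8419  1.0091  1.6527]
180.0 180.0 [ 0.4442 -0.265   0.3358] [-1.1035 -0.0159  1.9205  0.8419  1.0091 -3.0597]
180.0 270.0 [ 0.4442 -0.265   0.3358] [-1.1035 -0.0159  1.9205  0.8419  1.0091 -1.4889]
90.0 0.0 [ 0.59   -0.1192  0.3358] [ 0.0495  0.4701  
[... 289 characters left out ...]
7]
60.0 0.0 [ 0.6629 -0.1387  0.3358] [-0.0263  0.8844  0.52   -0.7695  2.0373 -2.8978]
60.0 90.0 [ 0.6629 -0.1387  0.3358] [-0.0263  0.8844  0.52   -0.7695  2.0373 -1.327 ]
60.0 180.0 [ 0.6629 -0.1387  0.3358] [-0.0263  0.8844  0.52   -0.7695  2.0373  0.2438]
60.0 270.0 [ 0.6629 -0.1387  0.3358] [-0.0263  0.8844  0.52   -0.7695  2.0373  1.8146]
-150.0 0.0 [ 0.4637 -0.3379  0.3358] [-1.1786  0.329   1.4981  0.7808  1.481  -0.2734]
-150.0 90.0 [ 0.4637 -0.3379  0.3358] [-1.1786  0.329   1.4981  0.7808  1.481   1.2974]
-150.0 180.0 [ 0.4637 -0.3379  0.3358] [-1.1786  0.329   1.4981  0.7808  1.481   2.8682]
-150.0 270.0 [ 0.4637 -0.3379  0.3358] [-1.1786  0.329   1.4981  0.7808  1.481  -1.8442]
```

```bash
python3 - <<'E'
from h import *
q=down(.028-np.pi/2)
ctrl.move_to((.533,.1655,.35),q); st('above')
print(ctrl.movel((.533,.1655,.219),speed=.1,contact_N=8)); st('down')
jaws.set_gripper(0,45); st('grip')
snap('scene','scene2.png');snap('side','side2.png')
print(ctrl.movel((.533,.1655,.26),speed=.08,contact_N=20)); st('up')
snap('side','side3.png')
E
python3 -c "
import cv2,numpy as np
cv2.imwrite('pics/z3.png',np.hstack([cv2.resize(cv2.imread('pics/'+f)[100:320,140:340],(400,440)) for f in('side2.png','side3.png')]))"
```

```text
above 18.35 [0.5331 0.1653 0.3501] w 0.0505 F [ 0.6079 -0.6701 -0.2569] T [ 0.0427  0.1163 -0.0017] j6 1.706
False
down 19.81 [0.5333 0.1656 0.2196] w 0.0494 F [-0.4096 -0.3298  0.0383] T [ 0.0539  0.1177 -0.0382] j6 1.707
grip 20.43 [0.533  0.1655 0.2191] w 0.0179 F [ 0.0329 -0.1824  0.5083] T [0.106  0.1108 0.0431] j6 1.707
False
up 21.19 [0.5328 0.1655 0.2596] w 0.0177 F [ 0.1842 -0.0792 -1.3832] T [0.0825 0.1048 0.0218] j6 1.707
```

View pics/z3.png

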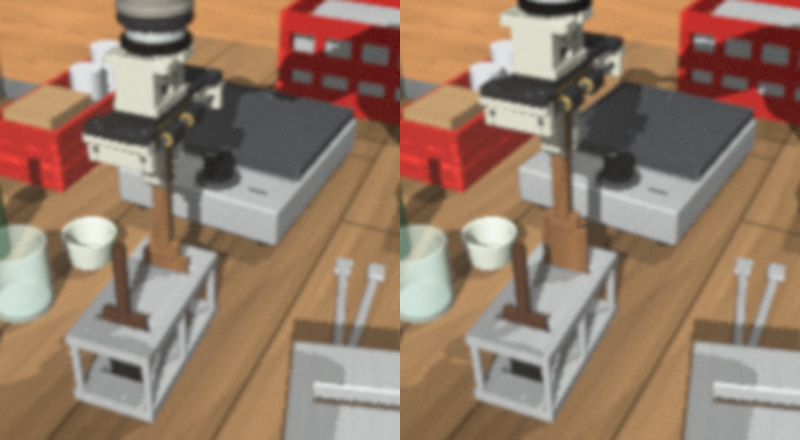

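The spatula (crop about 567,220) is rising straight, held at 18 mm, and the brush hasn't moved. Next I lift it fully, carry it across and tip it.

```bash
python3 - <<'E'
from h import *
q=down(.028-np.pi/2)
print(ctrl.movel((.533,.1655,.40),speed=.1,contact_N=25)); ctrl.pause(.3); st('up')
ctrl.movel((.575,-.10,.41),speed=.15); st('over')
p,qf=final(np.pi/2,np.radians(270),L=.230)
print(p,ctrl.solve_ik(p,qf))
ctrl.movel((p[0],p[1],.41),speed=.1)
up=np.array([p[0],p[1],.41])
r0,r1=R.from_quat(q),R.from_quat(qf)
from scipy.spatial.transform import Slerp
S=Slerp([0,1],R.concatenate([r0,r1]))
for t in (.25,.5,.75,1): ctrl.move_to(up+(p-up)*t,S(t).as_quat())
ctrl.pause(.5); st('fin')
for n in('scene','side'): snap(n,n+'4.png')
E
```

```text
False
up 23.09 [0.533  0.1655 0.3998] w 0.018 F [-0.0286  0.0317 -1.1105] T [ 0.0431  0.1216 -0.0023] j6 1.707
over 25.03 [ 0.575  -0.0993  0.4101] w 0.0178 F [ 0.4928  0.9064 -1.2209] T [ 0.0264  0.1275 -0.0067] j6 1.239
[ 0.59   -0.1157  0.3393] [ 0.0554  0.4692  1.2718 -0.7872  1.4895  1.7304]
fin 27.12 [ 0.59   -0.1159  0.3397] w 0.0179 F [-0.4139  0.1258 -1.4985] T [ 0.6529  0.1119 -0.0705] j6 1.73
```

View pics/scene4.png

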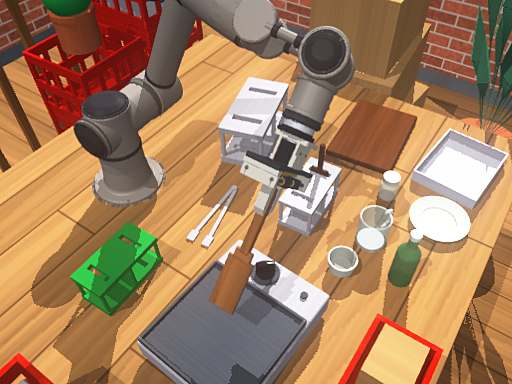

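View pics/side4.png

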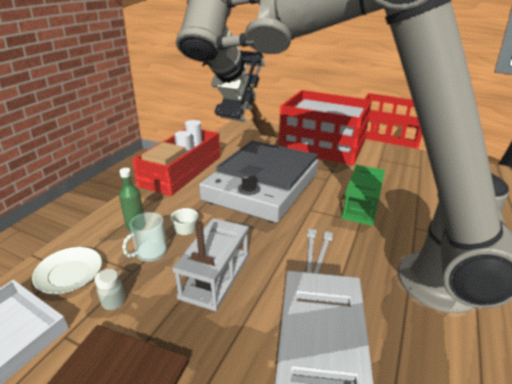

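```bash
python3 - <<'E'
from h import *
a,b=cam('scene'),cam('side')
o=ctrl.observe(); Rm=R.from_quat(o['tool_rot']).as_matrix(); s=-Rm[:,1]
foot=o['tcp_pos']-s*(.230-GO)
print('foot expected',foot,'tilt',np.degrees(np.arccos(s[2])),'scene',proj(a,foot),'side',proj(b,foot),'grasp side',proj(b,o['tcp_pos']+s*GO))
for w in(-.03,.03): print(proj(a,foot+np.array([w,0,0])),proj(b,foot+np.array([w,0,0])))
print('top',proj(a,foot+s*.27))
for n in('scene','side'):
    imaging.capture(n); print(n,imaging.place_of(n,'spatula'),imaging.spot_in(n,'spatula'))
im=cv2.imread('pics/scene4.png')[200:330,180:320];im2=cv2.imread('pics/side4.png')[60:190,180:320]
cv2.imwrite('pics/z4.png',np.hstack([cv2.resize(im,(400,371)),cv2.resize(im2,(400,371))]))
E
```

```text
foot expected [ 0.59   -0.265   0.1901] tilt 44.98203155462103 scene [219.433  307.2079] side [268.6375 134.6544] grasp side [248.0163  99.3607]
[207.9635 299.8376] [277.0004 136.1832]
[231.1921 314.7601] [260.4128 133.158 ]
top [271.9814 186.6384]
scene [{'xy': [222.4, 304.7], 'confidence': 0.97}] []
side [{'xy': [266.8, 138.6], 'confidence': 0.98}] [{'bbox': [251.5, 102.9, 278.9, 138.5], 'confidence': 0.6}]
```

View pics/z4.png

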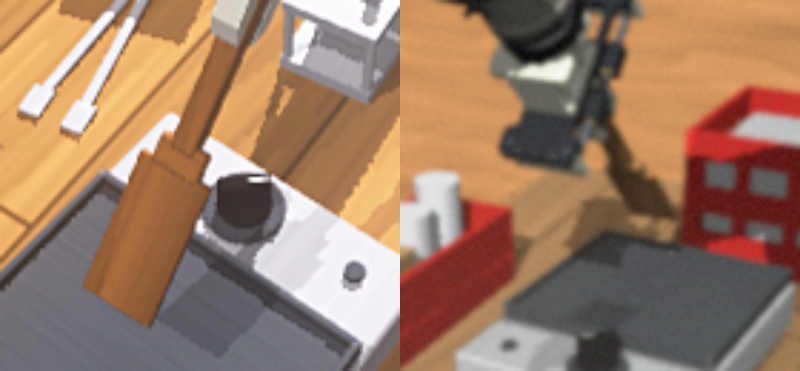

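The blade corners show at scene (210,300) and (233,314). The pose predicts (208,300) and (231,315), and the side view agrees. The tilt is 45° and the foot is at z ≈ 0.19, over the plate. I'm handing it in.

```bash
python3 - <<'E'
from h import *
print(tri([(cam('scene'),(221.5,307.5)),(cam('side'),(268,135.5))]))
st(); print(job.finish_job())
E
```

```text
(array([ 0.592 , -0.2624,  0.1874]), [0.9, 0.9])
 27.52 [ 0.59   -0.1156  0.3393] w 0.0177 F [-0.2414 -0.5938 -0.6479] T [ 0.6713  0.1397 -0.0277] j6 1.73
the job is handed in; nothing more can be done
None
```

The job is handed in at 27.5 s of the 51 s allowed; no verdict is reported, so what follows rests on my own checks.

- **Knob:** I turned it clockwise about 0.93 rad until the wrist torque jumped to 0.59 N m, and the picture after release shows the pointer at about 40°, which fits 2.4 rad.
- **Spatula:** I drew it straight up out of the smaller grey rack. It is held at the handle with about 45 N and the fingers 18 mm apart, which matches the handle. By arm pose it slants 45.0°, handle uppermost.
- **Blade edge:** Measured from two views, its middle is at (0.592, -0.262, 0.187) m, against (0.590, -0.265, 0.190) m from the arm pose. That is near the plate's centre and about 97 mm above it.
- **Other things:** The pictures show the brush, cup, ramekin and salt jar where they were at the start; I didn't re-measure their positions.

**Disagreements:** At the start the networks' knob points in the fixed cameras disagreed with the wrist views by about 1 cm, with the gripper in the way. I used the wrist triangulation, and the 14 mm grip on the bar confirmed it. My rack yaw readings ran from about 1° to 4°; I used 1.6° and it made no difference to the grasp.

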